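Spread the snap ring over the spice turntable's spindle and hold it open at the groove

TASK

Put the retaining ring of the spice turntable in place: take the circlip pliers, which already carry the ring on their tips, by the grips, squeeze the grips right up to their stop so that the ring spreads, and lower it level over the end of the spindle until it lies round the groove just above the washer. Do not let it snap shut: finish while holding the pliers there, grips still fully squeezed, the open ring hovering just over the washer or resting on it only lightly, because I want to spin the tray once before it closes. Leave the jars, the dish and the turntable's upper tier where they are.

Things in the scene. Friction and masses are not known exactly. Their poses are not given: they have to be found in the camera images.
- pliers: circlip pliers with bent tips, steel head and two grey plastic grips, 212 mm long with the ring, about 0.2 kg, lying flat on the worktop. Origin: under the pivot bolt, at the level of the ring's and grips' underside; x points along the pliers to the ring, z up. Grips run from x = -27 to -105 mm, each 12 mm wide, 22 mm high (z 0 to 22). Bolt head top z = 20 mm
- grip_point (a point): where to pinch across both grips: on the pliers' middle line, 60 mm behind the bolt (x = -60 mm), 11 mm above the grips' underside. Here the grips measure 53 mm over their outer faces when relaxed and 31 mm when fully squeezed (outer faces then parallel). Squeeze along the pliers' y. As the levers swing in, the pliers (ring too) creep 4 mm forward between the closing fingers
- pliers_l (a joint): angle of the left lever (the right one mirrors it): 0 relaxed, 0.185 rad grips squeezed to their stop and ring fully spread. A spring pushes back: about 4 N at each grip point to begin, 14 N at the stop; let go, it shuts. More grip force only presses on the stop
- ring_center (a point): centre of the snap ring's opening when spread, at half its thickness, on the pliers' middle line: x = +81 mm, z = +1.5 mm in the pliers' frame (141 mm ahead of grip_point, 9.5 mm lower). Flat steel C-ring, 3 mm thick, 4 mm wide; inner diameter 34 mm relaxed, clear 40 mm when spread. The ring stays on the pliers' tips; jaws rise to 16 mm above its underside
- turntable: spice turntable that stands firm on the worktop: steel foot, wooden tray (176 mm diameter, rim 38 mm high) that spins freely with a hub of 54 mm diameter up to z = 62 mm, and an upright steel spindle, 36 mm diameter. Origin: on the spindle's axis at worktop level, z up. Behind it stands a fixed toaster oven, 240 mm high, front at x = 0.56 m, y -0.2 to 0.2: keep wrist and gripper clear
- washer_top (a point): on the spindle's axis, top face of the washer (48 mm diameter) that lies on the hub, 64 mm above the worktop. The groove (32 mm diameter, 6 mm high) begins here and reaches to 70 mm; above it the spindle is 36 mm thick up to 78 mm, then tapers
- spindle_end (a point): centre of the spindle's free end, 91 mm above the worktop; the end tapers from 36 mm (78 mm above the worktop) to 16 mm diameter
- upper_tier: the turntable's upper tier, taken off: a round wooden dish 132 mm across, 15 mm high, lying on the right; origin under its centre. Leave it
- red_cup: small red dish, upside down, 95 mm across, 48 mm high, in front of the oven; origin under its centre. Leave it
- spice_a: spice jar with dark cap, 45 mm across, 105 mm high, behind the turntable to the left; origin under its centre. Leave it
- spice_e: spice jar with yellow cap, 45 mm across, 100 mm high, behind the turntable to the left; origin under its centre. Leave it
- salt_shaker: salt shaker, 44 mm across, 90 mm high, behind the turntable to the left; origin under its centre. Leave it
Not all that is in view belongs to the job. Of the things that look like the turntable, the larger one is meant.

How it is judged:
By the outcome, as a careful person would: the job done as asked, in the order asked, and still so for the second after the job is handed in, while the arm keeps its last pose, push and grip.
It also fails if it takes over 35 s, if anything falls off the work surface, if the arm or the gripper's body presses on something with over 40 N, if the wrist force passes 120 N, or if a joint passes its speed limit or range.

ROBOT

A 6-joint arm with a two-finger parallel gripper is mounted at the origin on a cart in front of the work surface, level with it; the furniture and walls round the work are solid. World frame = base frame: x ahead of the robot, y to its left, z up, the work surface at z = 0. Lengths are in mm, angles in rad, forces in N, time in s.
With the tool pointing down it reaches from about 350 to 850 mm from the base axis. Payload 8.1 kg.
Tool frame: the origin (TCP) lies midway between the tips of the shut fingers; the grasp point (between the pads) lies 19 mm behind it; z points along the fingers, x is the direction in which the jaws open and shut, and the axes are right-handed (so a half turn about z gives the same grasp; the last joint's range is limited). The gripper opens to 93 mm and grips with 3 to 60 N. Pads are 15 mm wide; open, the fingers measure 128 mm over their backs; the gripper's body (75 mm by 188 mm) begins 65 mm behind the grasp point.
Start: joints at [-1.303, 0.13, 1.488, -0, 1.523, -0.085], TCP at [207.336, -563.043, 218.635] pointing down, gripper open.
Joint ranges: [-2.96, 2.96], [-0.89, 2.26], [0.02, 2.5], [-1.34, 4.48], [0, 2.73], [-2.66, 2.66]. Speed limits (rad/s): [2.39, 2.39, 2.79, 3.14, 3.14, 3.14].

INTERFACE

Orientations are given as [roll, pitch, yaw] about the fixed x, y, z axes, in that order (R = Rz(yaw) Ry(pitch) Rx(roll)).
In Python, from bench import env gives the robot as it stands.
- The arm moves only by the shell command python3 -m inch 'ROWS' [FORCE]. ROWS is JSON, one flat list of numbers, 7 for each row, row after row: the turn, a rotation vector about the world's x, y, z in rad, then the shift along the world's x, y, z in cm, then the opening in per cent of the stroke, from 0 (shut) to 100 (fully open). A call has 1 to 5 rows; each row is the pose to reach, as a shift and turn from the pose measured when the call began; what a row does not reach only later rows make up. A row lasts 1/12 s, in which the tool goes at most 41.7 mm and 7.16 degrees, less where a joint would pass 70% of its speed; a pose out of reach is approached as far as the arm can. A call with a gripper value outside its range is refused whole. The fingers move at their own pace and stop on an object; FORCE is the grip in N (left out, the last holds). Time passes only in rows, so rows that repeat a pose let the fingers close. It gives the time, the measured TCP pose, the force and the opening at its end, in the units of the state.
- env.state(): the state, without advancing time (a new reading comes with each control period).
- env.capture(name): name is "scene" or "top" or "wrist"; returns a dict with "img" (400x640x3 uint8, blue, green, red), "range_z" (400x640 float32, mm along the optical axis (not along the pixel's ray), 0 where there is no reading), "mtx" (3x3 intrinsics, pixels), "dist_coeffs" ([k1, k2, p1, p2, k3] as OpenCV has them; the pictures are not rectified), "rvec" (rotation vector, rad) and "tvec" (3), from world to camera coordinates, as OpenCV has them. Camera axes: x right, y down, z forward; pixel columns grow to the right and rows downward; lengths in mm; the calibration is good to about 2 mm. A picture is of the moment at which its call begins.
- env.sign_off(): hands the job in, once; it reports no verdict.
The state is a dict: "t": time; "joints": joint angles; "qvel": joint speeds; "tau": joint torques, N m; "ee_pos": TCP position; "orientation": TCP orientation; "force": force on the tool from outside, world axes, zero at the start; "ft_torque": the same for the moment, N m; "grip_width": finger opening in mm.
Only numpy, scipy, OpenCV 4.12 (cv2) and the standard library are available. Lean on these libraries where they do the work, as an engineer would, in place of code of your own. Each camera call takes 0.05 s, during which the arm holds its last target. There are 200 camera calls.

## Working session

There is one attempt and no reset: what is moved stays moved. The work goes in short steps, Python scripts to look and compute and a shell command to move; the robot and the scene stay as the last step left them, time stands still between calls to the robot, and variables do not carry over. Pictures are saved under pics/ and viewed, about 8 in all and at most 12, crops included, and the job is handed in when it is done.

```bash
mkdir -p pics
cat > h.py <<'E'
import numpy as np, cv2
from bench import env
def cap(n):
    c=env.capture(n); np.savez('/tmp/%s.npz'%n,**{k:np.asarray(v) for k,v in c.items()}); return c
def load(n): return dict(np.load('/tmp/%s.npz'%n))
def cloud(c):
    h,w=c['range_z'].shape
    u,v=np.meshgrid(np.arange(w),np.arange(h))
    p=cv2.undistortPoints(np.stack([u,v],-1).reshape(-1,1,2).astype(float),c['mtx'],c['dist_coeffs']).reshape(h,w,2)
    z=c['range_z'].astype(float)
    P=np.dstack([p*z[...,None],z])
    R=cv2.Rodrigues(c['rvec'])[0]
    W=(P-c['tvec'].reshape(3))@R
    W[z==0]=np.nan
    return W
def plane(c,uv,Z):
    R=cv2.Rodrigues(c['rvec'])[0]; o=-R.T@c['tvec'].reshape(3)
    p=cv2.undistortPoints(np.array(uv,float).reshape(-1,1,2),c['mtx'],c['dist_coeffs']).reshape(-1,2)
    d=np.c_[p,np.ones(len(p))]@R
    return o+d*((Z-o[2])/d[:,2])[:,None]
E
python3 - <<'E'
from h import *
a=cap('scene');b=cap('top')
cv2.imwrite('pics/scene.png',a['img']);cv2.imwrite('pics/top.png',b['img'])
print({k:env.state()[k] for k in('t','ee_pos','orientation','grip_width','force')})
E
```

```text
{'t': 0.1, 'ee_pos': array([ 207.20567132, -562.54951597,  217.69565906]), 'orientation': array([-3.14144772e+00,  1.64730071e-03, -1.21803747e+00]), 'grip_width': 93.0321035789357, 'force': array([ 0.3935713 ,  0.20116946, -0.45552264])}
```

View pics/top.png

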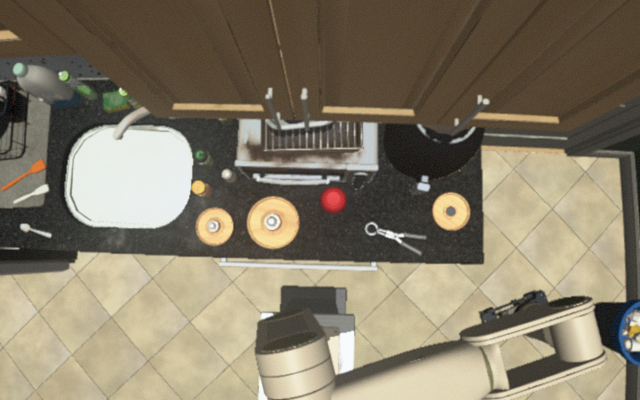

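View pics/scene.png

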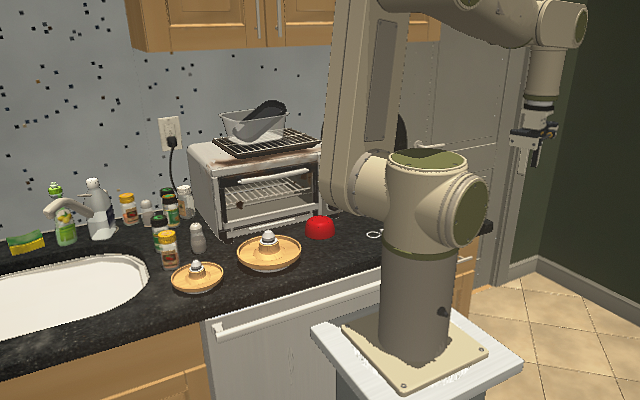

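The top view shows the large turntable's spindle at about (273,221) and the pliers' ring at (372,229). The grips end at about (425,237) and (420,252), and the smaller decoy sits at (214,226). Next I'll turn these pixels into world positions.

Run:
```python
from h import *
c=load('top');W=cloud(c)
print('table',W[245,330],W[240,300])
r=W[190:260,235:315].reshape(-1,3);m=(r[:,2]>80)&(r[:,2]<100);print('spindle',m.sum(),r[m].mean(0),r[m].max(0),r[m].min(0))
m=(r[:,2]>25)&(r[:,2]<45);print('rim',(r[m].max(0)+r[m].min(0))/2,r[m].max(0)-r[m].min(0))
im=c['img'][215:260,360:430]
# pliers: bright vs dark worktop
g=cv2.cvtColor(im,cv2.COLOR_BGR2GRAY);k=g>75
n,l,s,ce=cv2.connectedComponentsWithStats(k.astype(np.uint8));i=1+s[1:,4].argmax();print(s[i],ce[i])
v,u=np.nonzero(l==i);uv=np.c_[u+360,v+215]
P=plane(c,uv,12)[:,:2];mu=P.mean(0);w,V=np.linalg.eigh(np.cov(P.T));a=V[:,1];a=a if a[1]>0 else -a
t=(P-mu)@a;print(mu,a,t.min(),t.max(),np.degrees(np.arctan2(a[1],a[0])))
print(plane(c,[[372,229],[391,235],[425,237],[420,252]],10))
cv2.imwrite('pics/pl.png',cv2.resize(c['img'][190:265,230:440],None,fx=3.8,fy=3.8,interpolation=cv2.INTER_CUBIC))
# red cup, jars
for n,uv in dict(cup=(333,200),tier=(451,211)).items(): print(n,W[uv[1],uv[0]])
```

```text
table [386.27233377 -69.60710785   1.29261784] [400.50607866  34.48537064  -0.64768832]
spindle 72 [456.83586792 127.6021073   86.53172595] [473.69313602 143.37633597  96.57975144] [440.99284992 113.913318    80.15235167]
rim [456.36518726 126.28752322  34.97631225] [173.58545273 170.93575978  19.94824447]
[  4   6  63  35 566] [34.77208481 21.01236749]
[ 422.76221686 -291.77101994] [0.28723865 0.95785905] -105.46842916271211 110.54426713769915 73.30728987646485
[[ 444.95708014 -212.80700665   10.        ]
 [ 426.01046493 -278.91377658   10.        ]
 [ 422.03184293 -397.62341193   10.        ]
 [ 370.00187335 -380.2481505    10.        ]]
cup [537.28642894 -74.89095652  45.45318306]
tier [ 514.89574852 -489.81209429   11.40770615]
```

View pics/pl.png

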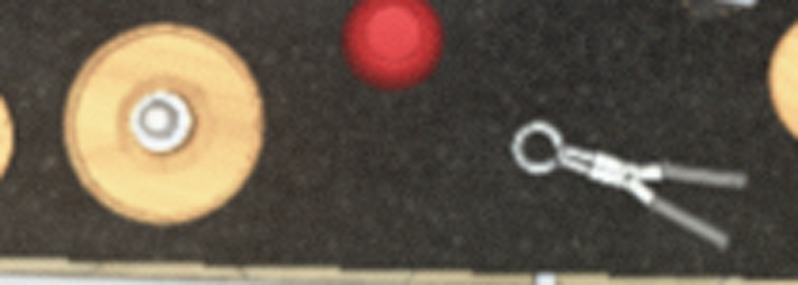

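The enlarged crop shows the pliers with the ring toward the turntable (crop 538,147) and the grips opening to the right. The pliers' yaw is about 73° and grip_point is near (406,-348). The spindle is at about (456.5,127). I'll hover above the grips and look with the wrist camera.

```bash
python3 -m inch '[0,0,0.5,10.5,11.2,-2,100, 0,0,0.5,10.5,11.2,-2,100, 0,0,0.5,10.5,11.2,-2,100, 0,0,0.5,10.5,11.2,-2,100, 0,0,0.5,10.5,11.2,-2,100]' 30
python3 -m inch '[0,0,0.43,9.4,10.3,-2,100, 0,0,0.43,9.4,10.3,-2,100, 0,0,0.43,9.4,10.3,-2,100, 0,0,0.43,9.4,10.3,-2,100, 0,0,0.43,9.4,10.3,-2,100]'
python3 - <<'E'
from h import *
b=cap('wrist');cv2.imwrite('pics/w1.png',b['img'])
R=cv2.Rodrigues(b['rvec'])[0];print(-R.T@b['tvec'].reshape(3),R[2])
E
```

```text
t: 0.52
ee_pos: [315.2, -445.9, 196.1]
orientation: [-3.138, 0.004, -0.706]
force: [0.1, 0.5, -0.1]
grip_width: 93.0
t: 0.93
ee_pos: [411.0, -339.6, 174.8]
orientation: [-3.136, 0.005, -0.269]
force: [-0.4, -0.5, -0.0]
grip_width: 93.1
[ 431.53721128 -267.72714492  341.78715665] [-0.07551561 -0.25369944 -0.96433085]
```

View pics/w1.png

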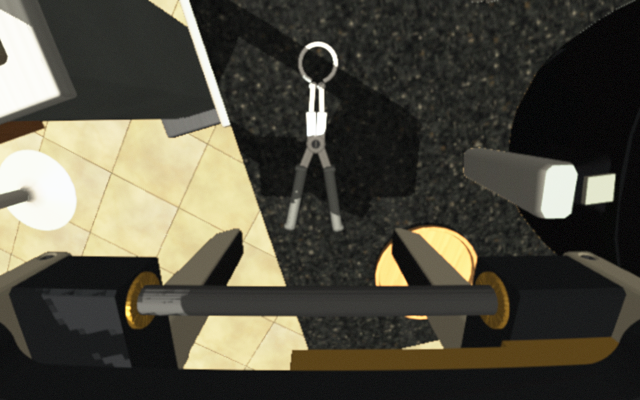

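The wrist view shows the ring centred at (318,62), the bolt at (316,144) and the grip ends at (291,228) and (338,228). I'll compute exact positions from these.

Run:
```python
from h import *
c=load('wrist');W=cloud(c);im=c['img'];g=cv2.cvtColor(im,cv2.COLOR_BGR2GRAY)
# ring
m=np.zeros_like(g);m[36:82,292:345]=g[36:82,292:345]>110
v,u=np.nonzero(m);P=plane(c,np.c_[u,v],3)[:,:2]
A=np.c_[2*P,np.ones(len(P))]
for _ in range(4):
    s=np.linalg.lstsq(A,(P**2).sum(1),rcond=None)[0];ctr=s[:2];r=np.sqrt(s[2]+ctr@ctr)
print('ring',ctr,r,len(P))
bolt=plane(c,[[316,144]],20)[0];print('bolt',bolt, W[144,316])
# grips by height (depth)
Z=W[...,2];k=np.zeros(g.shape,bool);k[165:232,280:350]=(Z[165:232,280:350]>10)&(Z[165:232,280:350]<32)
v,u=np.nonzero(k);Q=W[k];print('grips',len(Q),np.median(Q[:,2]))
ax=bolt[:2]-0
a=ctr-bolt[:2];a/=np.linalg.norm(a);print('axis ring-bolt',np.degrees(np.arctan2(a[1],a[0])),np.linalg.norm(ctr-bolt[:2]))
n=np.array([-a[1],a[0]]);t=(Q[:,:2]-bolt[:2])@a;s=(Q[:,:2]-bolt[:2])@n
for x in range(-105,-25,10):
    j=abs(t-x)<3
    if j.any(): print(x,s[j].min().round(1),s[j].max().round(1),((s[j].min()+s[j].max())/2).round(1))
print('tmin',t.min())
print({k:env.state()[k] for k in('t','ee_pos','orientation')})
```

```text
ring [ 445.87729945 -210.58058971] 19.387676057254676 457
bolt [ 421.60440635 -292.9242075    20.        ] [ 421.65495242 -292.79598465   21.63751096]
grips 1381 21.564627954029856
axis ring-bolt 73.57576694210304 85.84663494420734
-95 -33.9 36.5 1.3
-85 -30.9 32.9 1.0
-75 -29.3 30.4 0.5
-65 -27.8 29.2 0.7
-55 -25.1 26.8 0.8
-45 -23.6 24.5 0.5
-35 -22.2 23.4 0.6
tmin -101.0927481722083
{'t': 0.9833, 'ee_pos': array([ 409.87224507, -341.39758523,  175.31939013]), 'orientation': array([-3.13774023,  0.00523056, -0.27381582])}
```

Heights and sizes match what was given: grip tops at 21.6 mm, 53 mm across at the pinch point, and the ring-to-tail length. Grip_point is (404.8,-347.3) and the jaw yaw should be -0.287. Next step is to descend.

```bash
python3 -m inch '[0,0,-0.013,-0.5,-0.6,-13.5,100, 0,0,-0.013,-0.5,-0.6,-13.5,100, 0,0,-0.013,-0.5,-0.6,-13.5,100, 0,0,-0.013,-0.5,-0.6,-13.5,100, 0,0,-0.013,-0.5,-0.6,-13.5,100]'
python3 -m inch '[0,0,0,0,0,0,100]'
python3 -c "
from h import *
s=env.state();print(s['ee_pos'],s['orientation'],s['force']);print(cv2.Rodrigues(cv2.Rodrigues(np.array([np.pi,0,0.]))[0])[0].T)
from scipy.spatial.transform import Rotation as R
print((R.from_euler('xyz',[np.pi,0,-0.287])*R.from_euler('xyz',s['orientation']).inv()).as_rotvec())"
```

```text
t: 1.4
ee_pos: [401.4, -345.9, 36.4]
orientation: [-3.134, 0.013, -0.29]
force: [-0.0, -0.0, 0.1]
grip_width: 92.9
t: 1.48
ee_pos: [401.7, -347.3, 38.1]
orientation: [-3.135, 0.011, -0.292]
force: [-0.2, -0.6, 0.4]
grip_width: 92.8
[ 401.73758153 -347.33616239   38.09098759] [-3.13474645  0.01147556 -0.2917553 ] [-0.1824265  -0.57301183  0.41504738]
[[3.14159265 0.         0.        ]]
[-0.00983609 -0.00904481  0.00479451]
```

```bash
cat > st.py <<'E'
from h import *
from scipy.spatial.transform import Rotation as R
import sys
y=float(sys.argv[1]) if len(sys.argv)>1 else -0.287
s=env.state();print(round(s['t'],2),s['ee_pos'].round(1),s['force'].round(1),s['ft_torque'].round(2),round(s['grip_width'],1))
print('turn',(R.from_euler('xyz',[np.pi,0,y])*R.from_euler('xyz',s['orientation']).inv()).as_rotvec().round(4))
E
python3 -m inch '[-0.01,-0.009,0.005,0.3,0,-2,100, -0.01,-0.009,0.005,0.3,0,-3.2,100, -0.01,-0.009,0.005,0.3,0,-3.3,100, -0.01,-0.009,0.005,0.3,0,-3.3,100]'
python3 st.py
```

```text
t: 1.82
ee_pos: [404.8, -347.6, 5.9]
orientation: [3.141, 0.0, -0.287]
force: [0.1, -0.3, 0.6]
grip_width: 93.4
1.82 [ 404.8 -347.6    5.9] [ 0.1 -0.3  0.6] [-0.1  -0.04  0.  ] 93.4
turn [ 0.0001 -0.0002  0.0002]
```

```bash
python3 -m inch '[0,0,0,0,0,-0.3,100, 0,0,0,0,0,-0.3,60, 0,0,0,0,0,-0.3,45, 0,0,0,0,0,-0.3,30, 0,0,0,0,0,-0.3,20]' 45
python3 -m inch '[0,0,0,0,0,0,0, 0,0,0,0,0,0,0, 0,0,0,0,0,0,0, 0,0,0,0,0,0,0, 0,0,0,0,0,0,0]'
python3 -m inch '[0,0,0,0,0,0,0, 0,0,0,0,0,0,0, 0,0,0,0,0,0,0]'
python3 st.py
```

```text
t: 2.23
ee_pos: [405.0, -347.8, 3.3]
orientation: [3.141, -0.0, -0.287]
force: [0.3, 0.6, 0.3]
grip_width: 70.8
t: 2.65
ee_pos: [405.1, -348.0, 3.6]
orientation: [3.141, -0.001, -0.287]
force: [-0.5, -0.2, 2.1]
grip_width: 38.0
t: 2.9
ee_pos: [405.2, -348.1, 3.6]
orientation: [3.141, -0.001, -0.287]
force: [-0.0, -0.6, 1.5]
grip_width: 29.2
2.9 [ 405.2 -348.1    3.6] [-0.  -0.6  1.5] [-0.08 -0.05  0.04] 29.2
turn [0.001  0.0006 0.0002]
```

The width reads 29.2 mm against an expected 31 mm. I'll let it settle, lift a little and look.

```bash
python3 -m inch '[0,0,0,0,0,0,0, 0,0,0,0,0,0,0, 0,0,0,0,0,1,0, 0,0,0,0,0,3,0, 0,0,0,0,0,5,0]'
python3 -m inch '[0,0,0,0,0,4,0, 0,0,0,0,0,8,0, 0,0,0,0,0,8,0, 0,0,0,0,0,8,0, 0,0,0,0,0,8,0]'
python3 st.py
python3 - <<'E'
from h import *
b=cap('wrist');cv2.imwrite('pics/w2.png',b['img'])
E
```

```text
t: 3.32
ee_pos: [404.2, -347.0, 53.3]
orientation: [-3.141, 0.002, -0.287]
force: [-0.1, -0.4, -1.7]
grip_width: 29.0
t: 3.73
ee_pos: [404.0, -346.7, 133.2]
orientation: [-3.141, 0.002, -0.287]
force: [0.3, -0.4, -2.9]
grip_width: 29.1
3.73 [ 404.  -346.7  133.2] [ 0.3 -0.4 -2.9] [-0.18 -0.02 -0.06] 29.1
turn [-0.0015 -0.0017  0.0001]
```

View pics/w2.png

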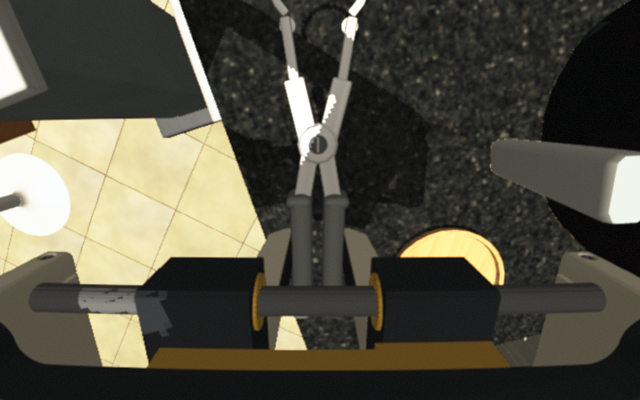

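The wrist view shows the pliers held and squeezed: bolt at (318,144), jaw tips at (287,22) and (350,25), and the ring just off the top edge. I'll measure their pose in the hand from depth, plus the ring in the top view.

Run:
```python
from h import *
c=load('wrist');W=cloud(c);s=env.state();print(s['ee_pos'])
g=cv2.cvtColor(c['img'],cv2.COLOR_BGR2GRAY)
T=s['ee_pos'];a=np.array([np.cos(1.284),np.sin(1.284)]);n=np.array([-a[1],a[0]])
Q=W.reshape(-1,3);uu,vv=np.meshgrid(np.arange(640),np.arange(400));
k=(Q[:,2]>T[2]-30)&(Q[:,2]<T[2]+35)&(vv.ravel()<225)&(uu.ravel()>240)&(uu.ravel()<400)
Q=Q[k];x=(Q[:,:2]-T[:2])@a;y=(Q[:,:2]-T[:2])@n;z=Q[:,2]-T[2]
for X in range(15,145,6):
    j=abs(x-X)<3
    if j.sum()>3: print(X,j.sum(),'y',y[j].min().round(1),y[j].max().round(1),'z med/max',np.median(z[j]).round(1),z[j].max().round(1))
for p in [(318,144),(287,22),(350,25)]:
    w=np.nanmedian(W[p[1]-2:p[1]+3,p[0]-2:p[0]+3].reshape(-1,3),0);d=w-T;print(p,w.round(1),(d[:2]@a).round(1),(d[:2]@n).round(1),d[2].round(1))
b=cap('top');V=cloud(b);cv2.imwrite('pics/t2.png',cv2.resize(b['img'][180:280,340:460],None,fx=6,fy=5.9,interpolation=cv2.INTER_CUBIC))
```

```text
[ 403.40350615 -346.10261277  131.94289118]
15 17 y -15.5 14.0 z med/max 11.7 17.2
21 429 y -16.0 14.0 z med/max 19.2 22.0
27 461 y -17.2 15.7 z med/max 19.4 21.1
33 683 y -17.8 16.4 z med/max 18.1 21.7
39 349 y -13.2 11.1 z med/max 14.0 16.2
45 370 y -12.0 10.3 z med/max 14.0 15.9
51 377 y -10.8 9.2 z med/max 14.1 17.3
57 384 y -10.5 8.4 z med/max 16.6 19.1
63 468 y -11.0 9.5 z med/max 17.1 19.7
69 515 y -12.6 10.9 z med/max 15.4 19.2
75 470 y -13.9 12.4 z med/max 14.1 16.0
81 496 y -15.4 13.7 z med/max 14.1 16.0
87 516 y -17.1 15.1 z med/max 14.0 16.4
93 418 y -17.7 15.6 z med/max 13.8 15.7
99 270 y -16.5 14.4 z med/max 13.0 15.2
105 284 y -17.4 15.2 z med/max 13.0 14.9
111 289 y -18.5 16.4 z med/max 13.0 15.1
117 325 y -20.9 18.6 z med/max 12.9 14.9
123 213 y -21.4 19.3 z med/max 10.2 14.7
129 236 y -24.3 21.9 z med/max 1.0 2.9
135 63 y -25.1 22.5 z med/max 0.8 2.4
(318, 144) [ 421.9 -287.1  150.1] 61.8 -1.1 18.1
(287, 22) [ 424.  -227.6  145.1] 119.5 13.8 13.2
(350, 25) [ 452.7 -237.3  145.2] 118.3 -16.5 13.2
```

View pics/t2.png

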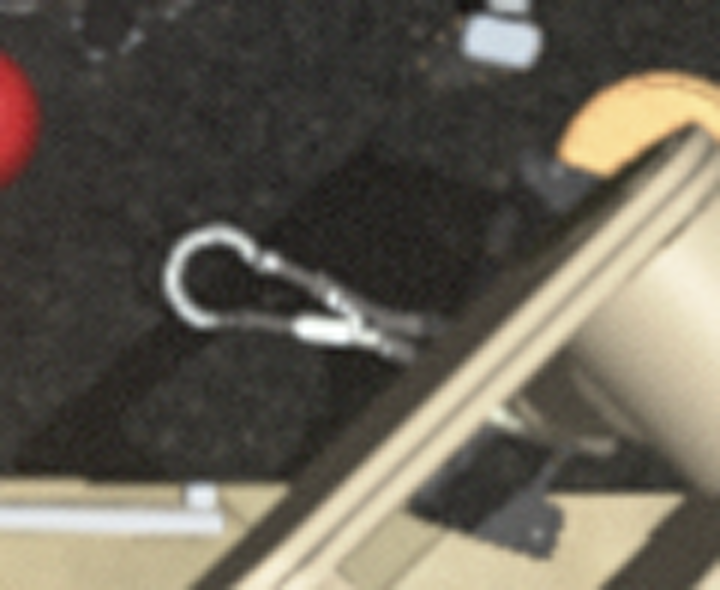

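The top view shows the ring spread open at crop (215,278), i.e. full image (376,227), with the pliers level in the hand. Wrist depth puts the underside 2.8 mm below the TCP and the middle line 1 mm to the right. Now I'll fit the ring in the top view, along with the spindle's position there.

```bash
cat > ring.py <<'E'
from h import *
from scipy.optimize import least_squares
def fit(P,r0=None):
    f=lambda p:np.hypot(P[:,0]-p[0],P[:,1]-p[1])-p[2]
    return least_squares(f,[*P.mean(0),20],loss='soft_l1',f_scale=1.)
def ring(c,box,zr,thr):
    x0,y0,x1,y1=box;g=cv2.cvtColor(c['img'],cv2.COLOR_BGR2GRAY)[y0:y1,x0:x1]
    v,u=np.nonzero(g>thr);w=g[v,u]
    P=plane(c,np.c_[u+x0,v+y0],zr)[:,:2];s=fit(P);return s.x,np.sqrt((s.fun**2).mean()),len(P)
E
python3 - <<'E'
from ring import *
b=load('top');T=env.state()['ee_pos'];zr=T[2]+0.2
r,e,n=ring(b,(364,216,383,237),zr,130);print('ring',r,e,n)
a=np.array([np.cos(1.284),np.sin(1.284)]);nn=np.array([-a[1],a[0]])
d=r[:2]-T[:2];print(d@a,d@nn,T)
# spindle tip & hub from top view, washer ring
g=b['img'][195:250,245:302].astype(int);
W=cloud(b)[195:250,245:302];m=(W[...,2]>50)&(W[...,2]<110)
print('hub+spindle z>50:',(W[m].max(0)+W[m].min(0))/2,W[m].max(0)-W[m].min(0))
hsv=cv2.cvtColor(b['img'],cv2.COLOR_BGR2HSV)[195:250,245:302]
k=((hsv[...,1]>70)&(hsv[...,2]>90)).astype(np.uint8)
cs,_=cv2.findContours(k,cv2.RETR_EXTERNAL,cv2.CHAIN_APPROX_NONE);q=max(cs,key=cv2.contourArea).reshape(-1,2)+[245,195]
s=fit(plane(b,q,38)[:,:2]);print('rim',s.x)
k2=(hsv[...,1]<45).astype(np.uint8);n,l,st,ce=cv2.connectedComponentsWithStats(k2);
i=l[27,28];print(st[i],ce[i]); v,u=np.nonzero(l==i);print('metal@~72',plane(b,[[ce[i][0]+245,ce[i][1]+195]],66))
# edge of the washer: boundary
cs,_=cv2.findContours((l==i).astype(np.uint8),cv2.RETR_EXTERNAL,cv2.CHAIN_APPROX_NONE);q=max(cs,key=cv2.contourArea).reshape(-1,2)+[245,195]
print('washer fit',fit(plane(b,q,64)[:,:2]).x)
E
```

```text
ring [ 445.90285609 -209.25443239   23.20173488] 2.210553632265742 73
143.14709559974483 -2.371790802070373 [ 403.13436706 -345.88375836  131.35737258]
hub+spindle z>50: [457.2552822  127.84257507  72.78498344] [50.76351668 51.57213669 43.48889104]
rim [457.35189545 127.22683732  90.02807873]
[ 20  19  15  15 178] [26.7752809  26.30898876]
metal@~72 [[457.59848311 126.33457979  66.        ]]
washer fit [457.89843309 126.51038641  23.5245195 ]
```

The spindle is at (457.4,127.0); rim, washer and hub agree within about 1 mm. The ring is 143 mm ahead of the TCP and about 1.3 mm to the right, so the TCP should hover at (415.7,-9.8). I'll move across at z of about 130.

```bash
python3 -m inch '[0,0,0,0.4,2,0,0, 0,0,0,0.5,5,0,0, 0,0,0,0.6,9,0,0, 0,0,0,0.7,13,0,0, 0,0,0,0.7,17,0,0]'
python3 -m inch '[0,0,0,0.2,3.5,0,0, 0,0,0,0.4,7,0,0, 0,0,0,0.5,10.5,0,0, 0,0,0,0.6,13.5,0,0, 0,0,0,0.6,15,0,0]'
python3 st.py
```

```text
t: 4.25
ee_pos: [408.6, -173.7, 129.2]
orientation: [-3.138, 0.009, -0.288]
force: [0.4, 0.8, -1.9]
grip_width: 29.3
t: 4.67
ee_pos: [412.9, -20.4, 127.3]
orientation: [-3.137, 0.013, -0.286]
force: [0.2, -0.3, -1.5]
grip_width: 29.0
4.67 [412.9 -20.4 127.3] [ 0.2 -0.3 -1.5] [-0.03 -0.08  0.04] 29.0
turn [-0.0077 -0.0109 -0.0006]
```

```bash
python3 -m inch '[-0.008,-0.011,-0.001,0.28,1.06,-0.6,0, -0.008,-0.011,-0.001,0.28,1.06,-0.6,0, -0.008,-0.011,-0.001,0.28,1.06,-0.6,0, -0.008,-0.011,-0.001,0.28,1.06,-0.6,0]'
python3 st.py
python3 - <<'E'
from h import *
b=cap('top');a=cap('scene');w=cap('wrist')
i=cv2.resize(b['img'][190:255,235:325],(780,563),interpolation=cv2.INTER_CUBIC)
cv2.imwrite('pics/t3.png',i)
E
```

```text
t: 5.0
ee_pos: [414.9, -10.2, 120.4]
orientation: [3.141, 0.002, -0.287]
force: [0.4, -1.0, -1.7]
grip_width: 29.0
5.0 [414.9 -10.2 120.4] [ 0.4 -1.  -1.7] [-0.04 -0.07  0.02] 29.0
turn [ 0.0002 -0.0022  0.0001]
```

View pics/t3.png

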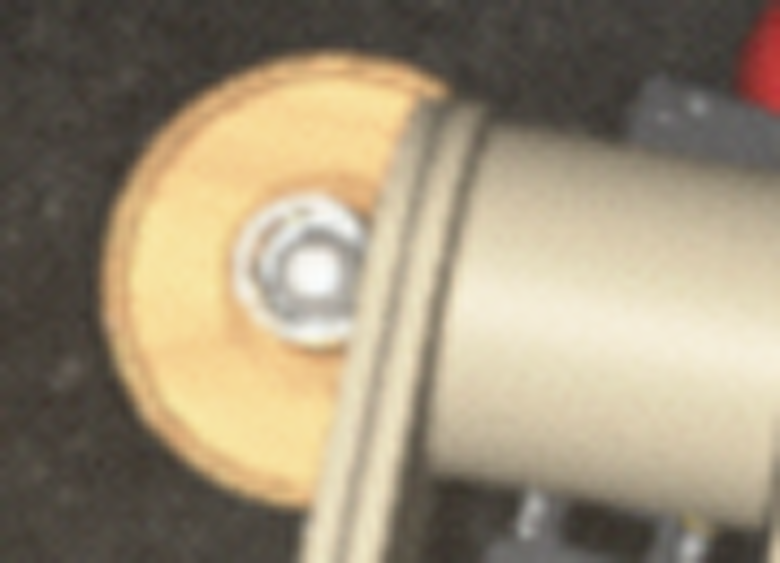

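The top view shows the spindle tip (crop 315,270) inside a bright ring (crop 300,268) that the arm partly hides. I'll use depth to separate the ring from the washer, and check the wrist and scene views too.

Run:
```python
from ring import *
T=env.state()['ee_pos'];print(T)
b=load('top');V=cloud(b)[205:240,258:280].reshape(-1,3)
R=cv2.Rodrigues(b['rvec'])[0];print('cam',-R.T@b['tvec'].reshape(3))
k=abs(V[:,2]-T[2])<9;Q=V[k];print('ring pts',len(Q),Q.min(0),Q.max(0));s=fit(Q[:,:2]);print('ring fit',s.x,np.median(Q[:,2]))
k=(V[:,2]>76)&(V[:,2]<100);print('tip',k.sum(),V[k].mean(0))
v,u=np.nonzero(b['img'][214:230,264:277].min(2)>215);print('bright tip px',u.mean()+264,v.mean()+214,plane(b,[[u.mean()+264,v.mean()+214]],91))
a=load('scene');S=cloud(a)
k=np.isfinite(S[...,2])&(S[...,2]>75)&(S[...,2]<140)&(abs(S[...,0]-457)<40)&(abs(S[...,1]-127)<40)
v,u=np.nonzero(k);print('scene',u.min(),u.max(),v.min(),v.max())
x=[cv2.resize(a['img'][215:275,225:315],(390,260),interpolation=cv2.INTER_CUBIC),cv2.resize(load('wrist')['img'],(410,256))]
x[1]=cv2.copyMakeBorder(x[1],0,4,0,0,cv2.BORDER_CONSTANT)
cv2.imwrite('pics/s3.png',np.hstack(x))
```

```text
[415.65805299 -10.65341304 121.22483153]
cam [ 364.82311521  -46.02875537 1394.50760284]
ring pts 47 [431.95878592 106.56875055 113.22877258] [480.63123743 151.58497048 128.97995969]
ring fit [455.98584601 126.83069744  23.99855206] 119.2405491430799
tip 86 [455.75062749 127.75900304  86.17445553]
bright tip px 271.07142857142856 220.28571428571428 [[459.11145467 125.53141515  91.        ]]
scene 259 284 214 240
```

View pics/s3.png

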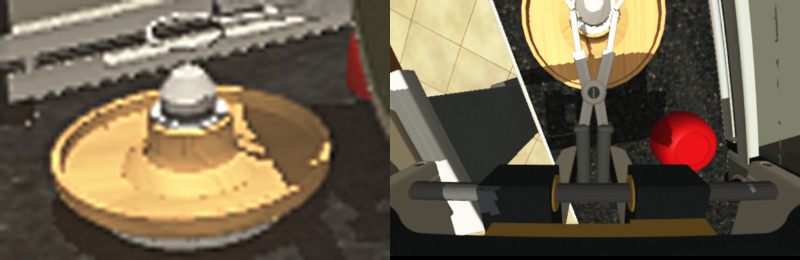

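In the scene crop the ring (185,28) hovers above the spindle (187,90). In the wrist view the spindle stands between the jaws. The radial play is only 2 mm, so I'll compare the spindle and ring within the same cameras.

Run:
```python
from ring import *
T=env.state()['ee_pos']
a2=np.array([np.cos(1.284),np.sin(1.284)]);n=np.array([-a2[1],a2[0]])
w=load('wrist');W=cloud(w);P=W.reshape(-1,3);d=P[:,:2]-T[:2];x=d@a2;y=d@n;z=P[:,2]
with np.errstate(invalid='ignore'):
  for zlo,zhi,name in [(84,96,'tip'),(72,84,'cone'),(60,67,'washer/hub')]:
    k=(z>zlo)&(z<zhi)&(abs(x-143)<40)&(abs(y)<40)
    print(name,k.sum(),'x',np.nanmin(x[k]),np.nanmax(x[k]),'y',np.nanmin(y[k]),np.nanmax(y[k]))
  # tray rim fit
  k=(z>33)&(z<43)&(np.hypot(P[:,0]-457,P[:,1]-127)<100)&(np.hypot(P[:,0]-457,P[:,1]-127)>80)
  s=fit(P[k][:,:2]);print('rim wrist',s.x,k.sum())
  for X in (20,60,80,90,105,115,130,136):
    k=(z>T[2]-6)&(z<T[2]+25)&(abs(x-X)<3)&(abs(y)<40)
    if k.any(): print(X,(y[k].min()+y[k].max())/2,np.median(z[k])-T[2])
a=load('scene');R=cv2.Rodrigues(a['rvec'])[0];print('scene cam',-R.T@a['tvec'].reshape(3))
def pr(p): return cv2.projectPoints(np.array(p,float).reshape(-1,1,3),a['rvec'],a['tvec'],a['mtx'],a['dist_coeffs'])[0].reshape(-1,2)
th=np.linspace(0,6.28,200)
def ext(r,zz): q=pr(np.c_[457.4+r*np.cos(th),127+r*np.sin(th),0*th+zz]);return q.min(0).round(1),q.max(0).round(1)
print('pred ring outer',ext(24,T[2]+0.2),'tip',pr([457.4,127,91]),'washer',ext(24,64),'rim',ext(88,38))
S=cloud(a);h=cv2.cvtColor(a['img'],cv2.COLOR_BGR2GRAY)
D=np.hypot(S[...,0]-457,S[...,1]-127)
for zl,zh,nm,rr in [(T[2]-7,T[2]+6,'ring',32),(72,90,'spindle',25),(34,42,'rim',93)]:
    k=(S[...,2]>zl)&(S[...,2]<zh)&(D<rr);v,u=np.nonzero(k);print(nm,u.min(),u.max(),v.min(),v.max())
```

```text
tip 1115 x 128.01138906531813 146.24782728394376 y -14.15398989925815 14.524330180176976
cone 714 x 125.8754207387191 148.3791059687465 y -17.62244622120598 17.646042206620848
washer/hub 1160 x 116.27749946706365 154.29175802377694 y -26.317423927231417 26.895756082623492
rim wrist [456.01485253 126.23227102  83.90754302] 2623
20 0.1737956488347283 17.838181508038403
60 -0.20623661557998396 15.390572510330102
80 -0.2848559957501591 12.535874235174461
90 -0.22682053969124283 12.482887722583271
105 -0.2540680914051059 11.465080229129697
115 -0.25825799402625194 11.462320578544322
130 -0.6147618303659979 -0.5786950205638988
136 -0.5006257657611908 -0.8785893810852627
scene cam [-556.26181976  500.73910996  614.35118999]
pred ring outer (array([257.1, 217.7]), array([275.2, 225.2])) tip [[266.83254496 231.63628902]] washer (array([258.5, 236.6]), array([276.3, 244.7])) rim (array([235.4, 234.6]), array([300.1, 265.5]))
ring 259 277 217 226
spindle 262 274 233 240
rim 237 301 235 267
```

The offsets are small, about 0.8 mm in y. I'll lower to underside of about 83 mm, on the taper with 5 mm of clearance, and look again at near equal heights.

```bash
python3 -m inch '[0,-0.002,0,0,0.08,-1,0, 0,-0.002,0,0,0.08,-2,0, 0,-0.002,0,0,0.08,-3,0, 0,-0.002,0,0,0.08,-3.5,0, 0,-0.002,0,0,0.08,-3.5,0]'
python3 st.py
python3 - <<'E'
from ring import *
b=cap('top');a=cap('scene');w=cap('wrist');T=env.state()['ee_pos'];print(T)
V=cloud(b)[205:240,258:280]
x=[cv2.resize(b['img'][203:240,252:296],(400,336),interpolation=cv2.INTER_CUBIC),cv2.resize(a['img'][210:255,240:293],(396,336),interpolation=cv2.INTER_CUBIC)]
cv2.imwrite('pics/s4.png',np.vstack([np.hstack(x),cv2.resize(w['img'][0:100,180:480],(796,262),interpolation=cv2.INTER_CUBIC)]))
E
```

```text
t: 5.57
ee_pos: [414.0, -9.7, 83.9]
orientation: [3.141, 0.002, -0.289]
force: [-0.4, -0.3, -2.4]
grip_width: 29.0
5.57 [414.   -9.7  83.9] [-0.4 -0.3 -2.4] [-0.11 -0.05  0.  ] 29.0
turn [-0.0002 -0.0021  0.002 ]
[415.69517478  -9.87820889  86.25724136]
```

View pics/s4.png

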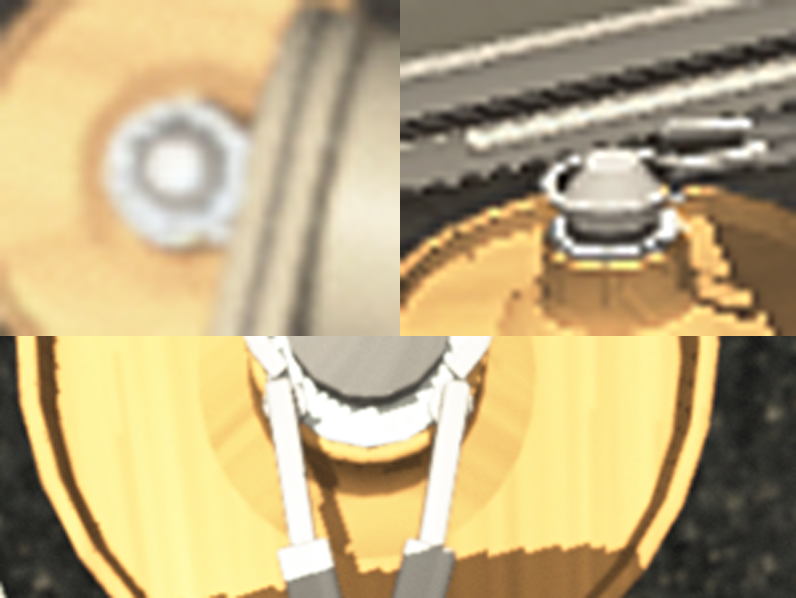

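The ring sits round the taper. In the scene view ring and spindle midpoints are 615 and 612 px in the crop, about 1 mm apart. In the wrist view jaws and spindle are both centred at 370. I'll lower in steps, watching the force.

```bash
python3 -m inch '[0,-0.002,0.001,0,0,-0.4,0, 0,-0.002,0.001,0,0,-0.8,0, 0,-0.002,0.001,0,0,-1,0, 0,-0.002,0.001,0,0,-1,0, 0,-0.002,0.001,0,0,-1,0]'
python3 st.py
```

```text
t: 6.13
ee_pos: [415.5, -9.8, 76.1]
orientation: [-3.141, -0.003, -0.288]
force: [0.3, 1.1, -1.5]
grip_width: 29.3
6.13 [415.5  -9.8  76.1] [ 0.3  1.1 -1.5] [-0.09 -0.05  0.01] 29.3
turn [0.0002 0.0031 0.0007]
```

```bash
python3 -m inch '[0,0.002,0,0,0,-0.3,0, 0,0.002,0,0,0,-0.6,0, 0,0.002,0,0,0,-0.75,0, 0,0.002,0,0,0,-0.75,0, 0,0.002,0,0,0,-0.75,0]'
python3 st.py
python3 - <<'E'
from ring import *
a=cap('scene');w=cap('wrist');b=cap('top');T=env.state()['ee_pos'];print(T,env.state()['force'])
W=cloud(w);d=W[...,:2]-T[:2];a2=np.array([np.cos(1.284),np.sin(1.284)]);x=d@a2;y=d@[-a2[1],a2[0]];z=W[...,2]
k=(abs(y)<14)&(abs(x-62)<4)&(z>60);print('bolt top z-20',np.nanpercentile(z[k],90)-20)
k=(abs(abs(y)-17)<4)&(abs(x-112)<6)&(z>T[2]+5);print('jaw top z-16',np.median(z[k])-16)
k=(np.hypot(x-143,y)>26)&(np.hypot(x-143,y)<27)&(z<70)&(z>55);print('hub',np.median(z[k]))
k=(abs(x-127)<3)&(z>50)&(abs(y)<30);print(np.round(np.c_[y[k],z[k]][np.argsort(y[k])][::12],1).tolist())
cv2.imwrite('pics/s5.png',np.vstack([cv2.resize(a['img'][218:250,243:291],(450,300),interpolation=cv2.INTER_CUBIC),cv2.resize(w['img'][0:100,220:420],(450,225),interpolation=cv2.INTER_CUBIC)]))
E
```

```text
t: 6.55
ee_pos: [415.3, -9.8, 68.4]
orientation: [-3.142, -0.001, -0.288]
force: [0.5, -0.3, -1.7]
grip_width: 28.9
6.55 [415.3  -9.8  68.4] [ 0.5 -0.3 -1.7] [-0.11 -0.04  0.02] 28.9
turn [0.0002 0.0007 0.0006]
[415.60768556  -9.83151267  68.67157563] [-0.54664403  0.95848515 -0.96806591]
bolt top z-20 65.73160038534154
jaw top z-16 64.3067114358731
hub 61.57046907393369
[[-23.8, 62.0], [-22.3, 57.9], [-21.7, 62.0], [-21.1, 62.6], [-20.4, 67.6], [-19.5, 66.8], [-18.7, 68.8], [-17.7, 68.4], [-16.7, 68.2], [-16.1, 63.9], [-15.0, 64.3], [-14.5, 65.1], [-13.9, 65.1], [-13.4, 65.1], [-12.9, 64.7], [-12.4, 64.4], [-11.9, 64.2], [-11.8, 65.2], [-11.3, 65.0], [-11.0, 76.2], [-10.8, 78.2], [-10.4, 63.3], [-10.2, 79.5], [-9.8, 71.6], [-9.7, 79.9], [-9.3, 78.9], [-9.2, 80.2], [-8.8, 62.9], [-8.7, 73.9], [-8.3, 79.7], [-8.1, 65.3], [-7.7, 63.4], [-7.6, 65.6], [-7.2, 82.1], [-7.1, 76.7], [-6.7, 73.3], [-6.5, 77.7], [-6.1, 63.2], [-6.0, 79.5], [-5.6, 76.3], [-5.5, 65.3], [-5.1, 77.2], [-5.0, 79.6], [-4.6, 78.3], [-4.5, 80.4], [-4.1, 78.5], [-4.0, 81.7], [-3.6, 79.8], [-3.5, 82.7], [-3.1, 79.0], [-
[... 252 characters left out ...]
.2], [1.8, 65.1], [2.2, 80.4], [2.4, 64.4], [2.6, 80.2], [2.9, 64.4], [3.1, 81.1], [3.4, 65.5], [3.6, 79.6], [4.0, 63.7], [4.1, 79.3], [4.5, 65.0], [4.6, 78.6], [5.0, 81.5], [5.1, 78.0], [5.5, 64.6], [5.7, 74.9], [6.0, 65.4], [6.3, 72.5], [6.5, 66.5], [6.8, 72.0], [7.1, 64.2], [7.3, 81.6], [7.6, 64.6], [7.8, 80.8], [8.2, 64.8], [8.3, 80.8], [8.7, 64.4], [8.8, 79.4], [9.2, 64.4], [9.4, 78.9], [9.7, 80.5], [9.9, 77.3], [10.3, 64.3], [10.7, 72.7], [10.8, 63.7], [11.3, 64.5], [11.6, 74.1], [11.9, 64.0], [12.4, 64.2], [12.9, 64.0], [13.5, 62.9], [14.4, 66.0], [15.1, 75.5], [15.8, 67.2], [16.7, 68.1], [17.7, 68.9], [18.6, 69.2], [19.7, 68.9], [20.5, 62.2], [21.1, 62.3], [22.0, 62.9], [23.1, 63.1]]
```

View pics/s5.png

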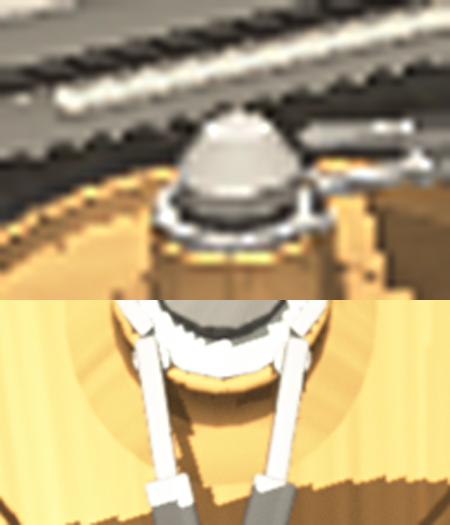

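The ring lies round the groove, with its top at about 68.7 mm and its underside at about 65.6 mm over the washer at 64.2 mm, and there is no contact force. I'll lower a touch more and let it settle.

```bash
python3 -m inch '[0,0,0,0,0,-0.08,0, 0,0,0,0,0,-0.08,0, 0,0,0,0,0,-0.08,0, 0,0,0,0,0,-0.08,0, 0,0,0,0,0,-0.08,0]'
python3 st.py; python3 -m inch '[0,0,0,0,0,0,0, 0,0,0,0,0,0,0, 0,0,0,0,0,0,0]'; python3 st.py
```

```text
t: 7.12
ee_pos: [415.7, -9.8, 67.9]
orientation: [-3.141, -0.001, -0.288]
force: [0.5, -0.0, -2.0]
grip_width: 28.8
7.12 [415.7  -9.8  67.9] [ 0.5 -0.  -2. ] [-0.1  -0.07  0.04] 28.8
turn [0.0003 0.0015 0.0006]
t: 7.37
ee_pos: [415.7, -9.8, 68.0]
orientation: [-3.141, -0.002, -0.288]
force: [0.2, 0.5, -1.9]
grip_width: 29.2
7.37 [415.7  -9.8  68. ] [ 0.2  0.5 -1.9] [-0.04 -0.07 -0.04] 29.2
turn [0.0003 0.0015 0.0007]
```

```bash
python3 -c "
from bench import env
print(env.sign_off())"
```

```text
the job is handed in; nothing more can be done
None
```

I took the pliers by the grips, squeezed them to their stop at 45 N and lowered the spread ring level over the spindle. I handed in while still holding it there, open, round the groove, at 7.4 s on the robot's clock.

- **Height:** the ring's underside is about 1 mm above the washer (about 65 mm against 64 mm). This comes from the tool height and wrist-camera depth. It is not touching: the vertical force stayed at -1.9 N, which is just the pliers' weight.
- **Level and centring:** the tilt is under 0.2°. Ring and spindle lined up to about 1 mm in the scene and wrist views, and I felt no side force on the way down.
- **Disagreements:** the finger opening settled at 29 mm instead of the stated 31 mm. It stayed steady at 45 N, so I read it as the stop plus pad give or a sensor offset. The top view's partly hidden ring put its centre about 1.4 mm off in x from the tool-based estimate. I did not act on that, because the wrist and scene views showed it centred.
- **Other objects:** the path kept clear of the jars, the dish and the upper tier. I did not check their positions again at the end.

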